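# Clamp the filter beaker onto its soil-water filter stand

### The arm

A 6-joint arm with a two-finger parallel gripper is mounted at the origin on the work surface. World frame = base frame: x ahead of the robot, y to its left, z up, the work surface at z = 0. Lengths are in m, angles in rad, forces in N, time in s.
With the tool pointing down it reaches from about 0.3 to 0.875 m from the base axis. Payload 6.4 kg.
Tool frame: the origin (TCP) lies midway between the tips of the shut fingers; the grasp point (between the pads) lies 19 mm behind it (ctrl.pinch_z is the distance from the TCP to the grasp point, in m); z points along the fingers, y is the line along which they close (so a half turn about z gives the same grasp; the last joint's range is limited). The gripper opens to 85 mm and grips with 20 to 120 N. Pads are 22 mm wide; open, the fingers measure 114 mm over their backs; the gripper's body (76 mm by 85 mm) begins 54 mm behind the grasp point. The pads swing forward as they close: fully open they stand 13 mm farther back than shut.
Start: joints at [0.948, 0.181, 1.607, -0, 1.354, -0.206], TCP at [0.233, 0.526, 0.231] pointing down, gripper open.
Joint ranges: [-2.99, 2.99], [-0.89, 2.07], [0.3, 2.58], [-1.14, 4.28], [0, 2.63], [-3.12, 3.12]. Speed limits (rad/s): [2.57, 2.57, 3.01, 3.14, 3.14, 3.14].

### API

Orientations are given as a unit quaternion [w, x, y, z].
In Python, from bench import ctrl gives the robot as it stands.
- The arm moves only by the tool apply_moves, never from a script. Its argument "moves" is a list of rows, each an object with "jaw": the opening, from 0 (shut) to 1 (fully open); "offset": the shift along the tool's x, y, z in mm, a list of three; "rot": the turn, a rotation vector about the tool's x, y, z in degrees, a list of three. In form: [{"jaw": jaw, "offset": [dx, dy, dz], "rot": [ax, ay, az]}, ...]. A call has exactly 5 rows; each row shifts and turns the commanded pose from where the row before left it, along the tool's axes as they then stand; what a row does not reach is not made up. A row lasts 1/8 s, in which the tool goes at most 62.5 mm and 10.7 degrees, less where a joint would pass 70% of its speed; a pose out of reach is approached as far as the arm can. A call is refused whole if a number of a shift passes 62.5 or a number of a turn 10.7, either way. A call with a gripper value outside its range is refused whole. The fingers move at their own pace and stop on an object; the grip force is fixed at half the most. Time passes only in rows, so rows that do not move let the fingers close, or fill a call up. It gives the time, the measured TCP pose, the force, the opening and the grip force at its end, in the units of the state.
- ctrl.get_obs(): the state, without advancing time (a new reading comes with each control period).
- ctrl.camera(name): name is "scene" or "top"; returns (picture, depth): 480x640x3 uint8, red, green, blue; 480x640 float32, m along the optical axis (not along the pixel's ray), 0 where there is no reading.
- ctrl.camera_params(name): a dict with "K" (3x3 intrinsics, pixels), "cam_to_world" (4x4, takes a point from camera to world coordinates). Camera axes: x right, y down, z forward; pixel columns grow to the right and rows downward; lengths in m; the calibration is good to about 2 mm. A picture is of the moment at which its call begins. camera_params takes no time and is no camera call.
- ctrl.hand_in(): hands the job in; it is judged then, once.
Trained networks look in the newest picture that a camera, given by its name, has taken for a name from the list of things; names that differ only in an ending like _2 or _b are one class to them, and where a whole thing is asked for, a point or a joint stands for the part that bears it (a point fixed in the world has none). Each returns a list of dicts, best first, with "score" (0 to 1); they miss things now and then, are a little off and sometimes report something else, mostly with a low value. They report only what shows in the picture. A call takes as long as a camera call. They do not tell look-alikes from the thing itself.
- ctrl.outline_of(camera, target): "region" (480x640 bool, what is visible of it) and "position" ([column, row] in pixels, amid what is visible of it).
The state is a dict: "time_s": time; "q": joint angles; "dq": joint speeds; "joint_efforts": joint torques, N m; "eef_pos": TCP position; "eef_rot": TCP orientation; "wrist_force": force on the tool from outside, world axes, zero at the start; "torque": the same for the moment, N m; "opening": opening from 0.0 (shut) to 1.0 (fully open); "grasp_force": force on a finger pad.
Only numpy, scipy, OpenCV 4.12 (cv2) and the standard library are available. Lean on these libraries where they do the work, as an engineer would, in place of code of your own. Each camera call takes 0.05 s, during which the arm holds its last target. There are 200 camera calls.

### The job

Close the hinged clamp ring around the two flanges of the soil filter: swing its open half in by the blue post until you feel it come up against the orange rubber buffer, then swing the red-handled latch so its hook wedges behind the steel pin and holds the ring firmly closed under tension. Buffers differ in thickness, so go by feel: snug it up gently without crushing the rubber. Keep the beaker in place, leave the soil jar and the two vials where they stand, and let go at the end.

Things in the scene. Friction and masses are not known exactly. Their poses are not given: they have to be found in the camera images.
- stand: Fixed filter stand, about 0.15 m square white foot with a glass receiver, lower white flange and the fixed half of an steel clamp ring. Origin on the vertical ring axis, at table height. z up; the fixed half lies on the +x side, the swinging half on the -x side, the ring's hinge at +y, the lugs and latch at -y. Ring: outer radius 46 mm, 52 to 88 mm above the table.
- ring_hinge (a point): Vertical hinge axis of the swinging half ring, at stand (0, 62) mm, 80 mm above the table.
- ring (a joint): Angle of the swinging half ring (rad), larger is more open (clockwise from above opens, out to the stand's -x side; anticlockwise closes). Its lug first touches the rubber buffer somewhere between 0 and 0.037, as the buffer is 0 to 5 mm thicker than the thinnest. Slight friction, about 1.5 N at the blue post; it stays where left, but a squeezed buffer shoves it back a little.
- ring_post: Upright round blue plastic post on the swinging half, 14 mm across; origin on its axis 108 mm above the table; the post stands free from 88 to 145 mm above the table. At ring angle 0 it is at stand (-62, -30) mm, 111 mm from the hinge axis.
- ring_lug: Steel lug at the free end of the swinging half, 22 x 76 x 18 mm, origin at its centre, 69 mm above the table. It squeezes the orange rubber buffer between the two lugs, 75 mm to the -y side of the ring axis; springy, about 12 N per mm. The squeeze must end above 5 N and never exceed 30 N.
- catch_pin: Upright steel pin on the lug, 12 mm across, top 100 mm above the table; origin on its axis at 87 mm. Ring angle 0 puts it 75 mm from the latch pivot, straight to the stand's -x side of it.
- latch_pivot (a point): Vertical pivot axis of the latch on the fixed lug, at stand (55, -108) mm, 87 mm above the table.
- latch (a joint): Angle of the latch lever (rad), larger is more open; closing turns it clockwise seen from above. It stays where left, also under load. The load at the red post, square to the lever, is 1 N when free, about 4 N when just tight enough, about 14 N when too tight; 7 to 10 N is right (a tight pinch on the post adds up to 3 N of friction to it).
- hook: The latch lever's curved wedge hook, dark steel, 81 to 93 mm above the table; origin on the pivot axis. It meets the pin at a latch angle of about 0.18 + 10 x ring angle (0.2 to 0.5), and every further 0.1 rad draws the pin in by 1.7 mm. Below 0.9 its tip may stand in the way of the pin while the ring is open.
- latch_post: Upright round red plastic post at the end of the latch lever, 14 mm across; origin on its axis 118 mm above the table, the post stands free from 93 to 145 mm above the table, 130 mm from the pivot axis. At latch angle q it lies, seen from the pivot, 0.30 + q rad anticlockwise from the stand's -x direction.
- beaker: Loose clear filter beaker, 52 mm tube, 62 mm tall, on a white flange 72 mm across and 8 mm thick that stands on the lower flange with up to 4 mm of sideways play in the ring; origin under its centre, 70 mm above the table. Its top is 132 mm above the table.
- flange_seat (a point): Centre of the lower flange's top face, on the ring axis, 70 mm above the table.
- soil_jar: Bystander: closed jar of soil and water, 72 mm across, 112 mm tall, origin under its centre.
- orange_vial: Bystander: sample vial with an orange cap, 28 mm across, 60 mm tall, origin under its centre.
- blue_vial: Bystander: sample vial with a blue cap, 28 mm across, 60 mm tall, origin under its centre.
Mind the look-alikes: they are no part of the job. Of the things shaped like the beaker, the clear one is meant.

How it is judged:
By the outcome, as a careful person would: the job done as asked, in the order asked, and still so for the second after the job is handed in, with the robot touching nothing.
It also fails if it takes over 64 s, if anything falls off the work surface, if the arm or the gripper's body presses on something with over 40 N, if the wrist force passes 120 N, or if a joint passes its speed limit or range.

## Working session

There is one attempt and no reset: what is moved stays moved. The work goes in short steps, Python scripts to look and compute and a tool call to move; the robot and the scene stay as the last step left them, time stands still between calls to the robot, and variables do not carry over. Pictures are saved under pics/ and viewed, at most 10 in all, crops included, and the job is handed in when it is done.

Besides the shell and the picture viewer there is one more tool, called after "Request:" as name(argument=value, ...) on one line, values as JSON. apply_moves: Moves the arm, as the interface text tells. Its arguments: {"type":"object","properties":{"moves":{"type":"array"}},"required":["moves"]}

```bash
mkdir -p pics; ls; cat > h.py <<'E'
import numpy as np, cv2
from bench import ctrl
def cloud(cam,d):
    P=ctrl.camera_params(cam);K=P["K"];T=np.array(P["cam_to_world"])
    v,u=np.mgrid[:480,:640]
    c=np.stack([(u-K[0][2])/K[0][0]*d,(v-K[1][2])/K[1][1]*d,d,np.ones_like(d)],-1)
    return (c@T.T)[...,:3]
def ray(cam,uv,z):
    P=ctrl.camera_params(cam);K=np.array(P["K"]);T=np.array(P["cam_to_world"])
    r=T[:3,:3]@np.linalg.solve(K,[uv[0],uv[1],1]);o=T[:3,3]
    return o+r*(z-o[2])/r[2]
E
python3 - <<'E'
from h import *
for cam in ["scene","top"]:
    im,d=ctrl.camera(cam); cv2.imwrite(f"pics/{cam}0.png",im[...,::-1]); W=cloud(cam,d)
    print(cam,np.array(ctrl.camera_params(cam)["cam_to_world"]).round(2).tolist())
    for n in ["stand","ring_post","ring_lug","catch_pin","hook","latch_post","beaker","soil_jar","orange_vial","blue_vial"]:
        for r in ctrl.outline_of(cam,n)[:3]:
            m=r["region"]&(d>0); p=W[m]
            print(n,round(r["score"],2),np.round(r["position"]),m.sum(),np.median(p,0).round(3) if len(p) else "", np.percentile(p[:,2],[5,95]).round(3) if len(p) else "")
print(ctrl.get_obs())
E
```

```text
pics
scene [[-0.5, 0.53, -0.69, 1.37], [0.87, 0.29, -0.41, 0.62], [-0.02, -0.8, -0.6, 0.77], [0.0, 0.0, 0.0, 1.0]]
stand 0.94 [272. 241.] 7387 [0.627 0.103 0.069] [0.008 0.099]
stand 0.39 [271. 219.] 954 [0.612 0.093 0.115] [0.084 0.133]
ring_post 0.54 [325. 196.] 217 [0.5   0.152 0.115] [0.092 0.145]
ring_lug 0.64 [300. 199.] 160 [0.476 0.081 0.079] [0.076 0.082]
hook 0.68 [202. 198.] 269 [ 0.587 -0.082  0.093] [0.084 0.097]
hook 0.4 [273. 244.] 7232 [0.627 0.104 0.069] [0.01  0.099]
hook 0.29 [313. 214.] 1426 [0.518 0.146 0.086] [0.057 0.131]
latch_post 0.45 [160. 190.] 190 [ 0.627 -0.148  0.117] [0.096 0.146]
beaker 0.94 [270. 223.] 985 [0.612 0.093 0.114] [0.081 0.133]
beaker 0.92 [370. 254.] 840 [0.541 0.265 0.045] [0.008 0.063]
beaker 0.59 [248. 188.] 847 [ 0.458 -0.063  0.04 ] [0.008 0.063]
soil_jar 0.79 [346. 291.] 2765 [0.688 0.285 0.083] [0.013 0.114]
orange_vial 0.56 [258. 306.] 494 [0.754 0.154 0.044] [0.004 0.063]
orange_vial 0.16 [330. 196.] 226 [0.5   0.152 0.119] [0.091 0.146]
blue_vial 0.87 [220. 282.] 435 [0.732 0.053 0.043] [0.007 0.063]
top [[-0.01, -0.99, 0.1, 0.
[... 997 characters left out ...]
: 1.1, 'q': array([ 9.47729022e-01,  1.80790059e-01,  1.60697215e+00, -1.49170120e-05,
        1.35377695e+00, -2.06294315e-01]), 'dq': array([ 1.28005054e-03,  1.12900766e-03, -1.49580714e-03, -9.26447420e-05,
        5.54069794e-04,  1.78409821e-04]), 'joint_efforts': array([ 3.57586832e-04, -4.44857275e+01, -3.51685023e+01, -3.99955361e-04,
        9.30929418e-04, -7.50380468e-05]), 'eef_pos': array([0.23277301, 0.52581558, 0.23130753]), 'eef_rot': array([1.74415452e-05, 2.06880000e-01, 9.78366324e-01, 2.15431485e-05]), 'wrist_force': array([-0.09190595, -0.94302206, -0.42540459]), 'torque': array([ 0.03177002, -0.03767863, -0.03157123]), 'grasp_force': 0.0, 'opening': 0.9991821165019743}
```

View pics/top0.png

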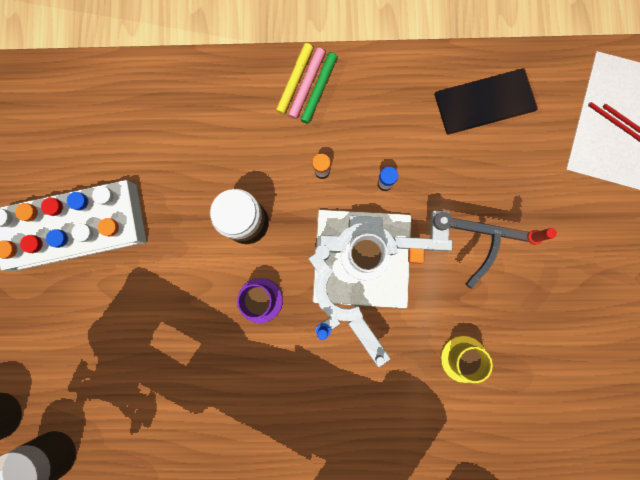

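View pics/scene0.png

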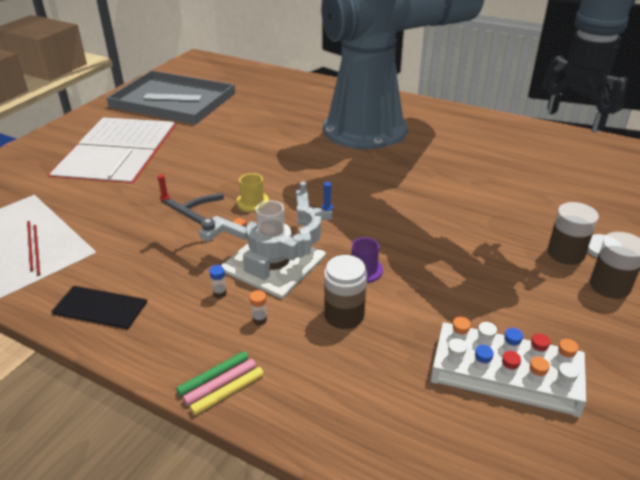

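The top view shows the stand at about (365,255), the clear beaker at (368,253), the blue post at (323,333), the pin at (382,360), the latch pivot at (441,220) and the red post at (545,235). The look-alike beakers are purple (260,300) and yellow (466,360). The clear one standing in the ring is the one meant; I'll confirm that in a crop.

```bash
python3 - <<'E'
from h import *
from scipy.optimize import least_squares
im,d=ctrl.camera("top"); W=cloud("top",d)
hsv=cv2.cvtColor(im,cv2.COLOR_RGB2HSV)
c=im[190:400,290:570]; cv2.imwrite("pics/crop1.png",cv2.resize(c,(800,600),interpolation=cv2.INTER_CUBIC)[...,::-1])
box=np.zeros((480,640),bool); box[200:315,300:420]=1
foot=box&(W[...,2]>0.004)&(W[...,2]<0.03)&(hsv[...,1]<60)
p=W[foot]; print("foot z",np.percentile(p[:,2],[5,50,95]))
r=cv2.minAreaRect((p[:,:2]*1000).astype(np.float32)); print(r)
def top(u,v,k=12,zmin=.08):
    s=np.s_[v-k:v+k,u-k:u+k]; q=W[s][W[s][...,2]>zmin]; zt=np.percentile(q[:,2],90); q=q[q[:,2]>zt-.006]
    return q.mean(0).round(4),len(q),np.ptp(q[:,:2],axis=0).round(3)
for n,u,v in [("blue",323,333),("pin",381,361),("pivot",441,220),("red",548,234),("hinge",320,257)]: print(n,top(u,v))
# colour masks back-projected
for n,m in [("blue",(hsv[...,0]>100)&(hsv[...,0]<130)&(hsv[...,1]>150)),("red",((hsv[...,0]<6)|(hsv[...,0]>174))&(hsv[...,1]>150))]:
    k=np.zeros_like(m); 
    if n=="blue": k[315:345,310:340]=1
    else: k[220:250,520:565]=1
    q=W[m&k]; print(n,len(q),q.mean(0),[ (round(z,3),q[abs(q[:,2]-z)<.008][:,:2].mean(0).round(4).tolist(),(abs(q[:,2]-z)<.008).sum()) for z in (.1,.115,.13,.143)])
E
```

```text
foot z [0.01040984 0.01253436 0.01457986]
((604.1543579101562, 87.99710083007812), (149.51852416992188, 149.7974853515625), 85.90233612060547)
blue (array([0.4977, 0.1497, 0.1451]), 95, array([0.013, 0.013]))
pin (array([0.4581, 0.0724, 0.1108]), 63, array([0.106, 0.068]))
pivot (array([ 0.6494, -0.0211,  0.1037]), 272, array([0.107, 0.17 ]))
red (array([ 0.6245, -0.147 ,  0.1509]), 103, array([0.075, 0.291]))
hinge (array([0.6008, 0.1517, 0.0984]), 369, array([0.062, 0.035]))
blue 175 [0.50001721 0.1493426  0.1224417 ] [(0.1, [0.502, 0.1497], np.int64(43)), (0.115, [0.5031, 0.1479], np.int64(9)), (0.13, [0.5029, 0.1488], np.int64(12)), (0.143, [0.4983, 0.1495], np.int64(90))]
red 281 [ 0.62428081 -0.14724414  0.12203957] [(0.1, [0.6243, -0.1462], np.int64(107)), (0.115, [0.6227, -0.1459], np.int64(35)), (0.13, [0.623, -0.1456], np.int64(38)), (0.143, [0.6251, -0.1491], np.int64(112))]
```

View pics/crop1.png

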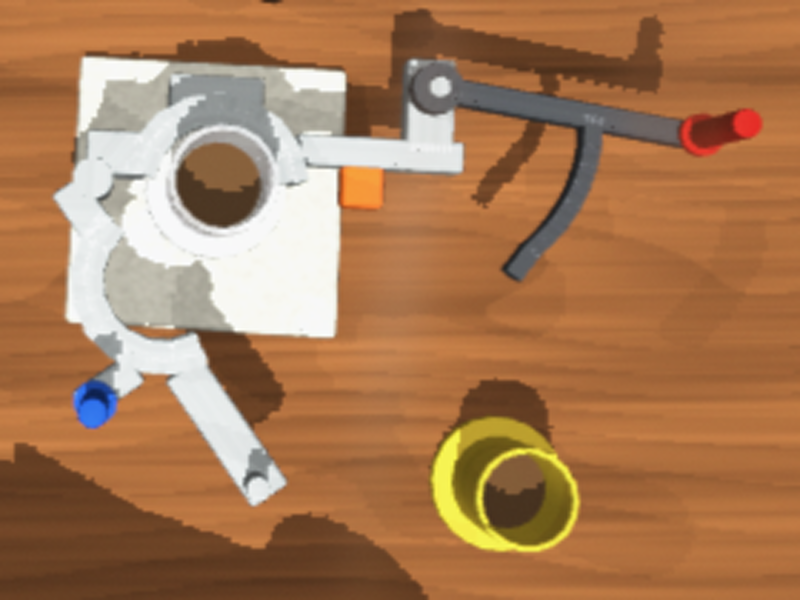

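The crop confirms that the clear beaker is the one in the ring. Stand pose: (604.2, 88.0) mm, yaw about -4.1°. That puts the pivot at (651,-24) and the hinge at (609,150). The blue post at (498,149.5) gives a ring angle of about 0.9, and the red post gives a latch angle of about 1.13, so the hook is out of the way. Next I turn the tool and travel to the blue post.

Request:
apply_moves(moves=[{"jaw": 0.45, "offset": [0, 0, 0], "rot": [0, 0, -8]}, {"jaw": 0.45, "offset": [0, 0, 0], "rot": [0, 0, -8]}, {"jaw": 0.45, "offset": [0, 0, 0], "rot": [0, 0, -8]}, {"jaw": 0.45, "offset": [-33, -47, 0], "rot": [0, 0, 0]}, {"jaw": 0.45, "offset": [-33, -47, 0], "rot": [0, 0, 0]}])

```text
time_s: 1.78
eef_pos: [0.2992, 0.4312, 0.2312]
eef_rot: [0.0, -0.002, 1.0, -0.0]
wrist_force: [1.2, -1.0, -0.9]
opening: 0.451
grasp_force: 0.0
```

Request:
apply_moves(moves=[{"jaw": 0.45, "offset": [-33, -47, 0], "rot": [0, 0, 0]}, {"jaw": 0.45, "offset": [-33, -47, 0], "rot": [0, 0, 0]}, {"jaw": 0.45, "offset": [-33, -47, 0], "rot": [0, 0, 0]}, {"jaw": 0.45, "offset": [-33, -47, 0], "rot": [0, 0, 0]}, {"jaw": 0.45, "offset": [-33, -47, 0], "rot": [0, 0, 0]}])

```text
time_s: 2.4
eef_pos: [0.4654, 0.1957, 0.2316]
eef_rot: [0.0, -0.001, 1.0, 0.0]
wrist_force: [0.5, -0.1, 0.2]
opening: 0.45
grasp_force: 0.0
```

Request:
apply_moves(moves=[{"jaw": 0.45, "offset": [-33, -46, 0], "rot": [0, 0, 0]}, {"jaw": 0.45, "offset": [0, 0, 32], "rot": [0, 0, 0]}, {"jaw": 0.45, "offset": [0, 0, 32], "rot": [0, 0, 0]}, {"jaw": 0.45, "offset": [0, 0, 32], "rot": [0, 0, 0]}, {"jaw": 0.45, "offset": [0, 0, 32], "rot": [0, 0, 0]}])

```text
time_s: 3.02
eef_pos: [0.4977, 0.1512, 0.1024]
eef_rot: [0.0, -0.001, 1.0, 0.0]
wrist_force: [-0.1, -0.1, -0.9]
opening: 0.449
grasp_force: 0.0
```

Request:
apply_moves(moves=[{"jaw": 0.24, "offset": [0, 0, 0], "rot": [0, 0, 0]}, {"jaw": 0.24, "offset": [0, 0, 0], "rot": [0, 0, 0]}, {"jaw": 0.24, "offset": [0, 0, 0], "rot": [0, 0, 0]}, {"jaw": 0.24, "offset": [0, 0, 0], "rot": [0, 0, 0]}, {"jaw": 0.24, "offset": [0, 0, 0], "rot": [0, 0, 0]}])

```text
time_s: 3.65
eef_pos: [0.4979, 0.1514, 0.1039]
eef_rot: [0.001, -0.001, 1.0, 0.0]
wrist_force: [-0.4, 0.8, -0.5]
opening: 0.241
grasp_force: 0.0
```

```bash
python3 - <<'E'
from h import *
im,d=ctrl.camera("scene"); cv2.imwrite("pics/s2.png",cv2.resize(im[130:290,200:410],(788,600))[...,::-1])
print(ctrl.get_obs())
E
```

```text
{'time_s': 3.7, 'q': array([ 6.68513748e-02,  2.15649752e-01,  1.84810601e+00,  2.24520798e-05,
        1.07707064e+00, -1.50604881e+00]), 'dq': array([-7.29382011e-04,  5.00806083e-03,  1.22830477e-03, -8.79299127e-04,
        9.06447462e-04,  8.21462553e-05]), 'joint_efforts': array([ 1.89221311e-03, -4.11911488e+01, -3.00851226e+01, -2.52669552e-04,
       -4.78872185e-03, -8.37191214e-05]), 'eef_pos': array([0.49778975, 0.15139763, 0.10375084]), 'eef_rot': array([ 3.81646438e-04, -1.04661189e-03,  9.99999379e-01,  3.50572604e-05]), 'wrist_force': array([-0.11883931,  0.04418454,  0.73442801]), 'torque': array([ 0.00030925,  0.01443923, -0.04763386]), 'grasp_force': 0.0, 'opening': 0.24459779011038232}
```

View pics/s2.png

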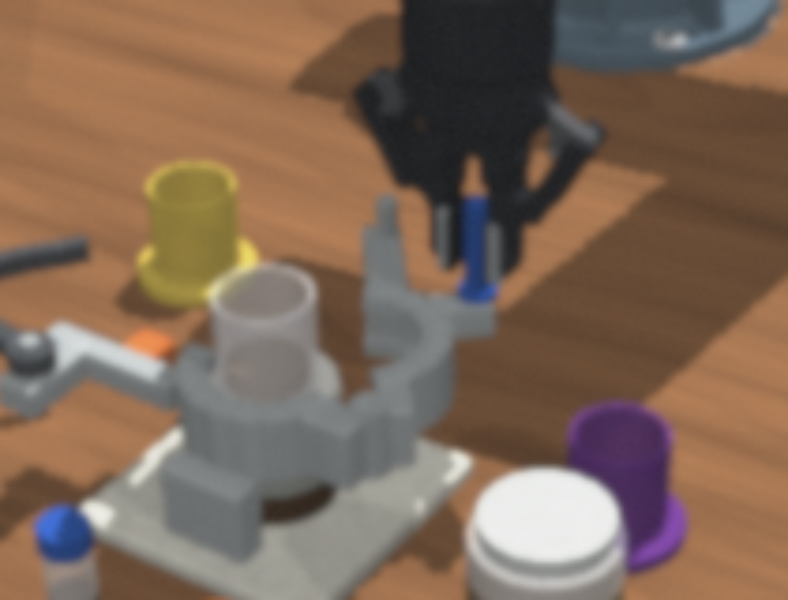

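The blue post stands between the pads at crop (475,240), uncrushed. Now I swing along the arc.

Request:
apply_moves(moves=[{"jaw": 0.24, "offset": [-0.24, -9.1, 0], "rot": [0, 0, -4.7]}, {"jaw": 0.24, "offset": [-0.24, -9.1, 0], "rot": [0, 0, -4.7]}, {"jaw": 0.24, "offset": [-0.24, -9.1, 0], "rot": [0, 0, -4.7]}, {"jaw": 0.24, "offset": [-0.24, -9.1, 0], "rot": [0, 0, -4.7]}, {"jaw": 0.24, "offset": [-0.24, -9.1, 0], "rot": [0, 0, -4.7]}])

```text
time_s: 4.32
eef_pos: [0.5065, 0.1072, 0.1036]
eef_rot: [0.0, -0.206, 0.979, 0.0]
wrist_force: [0.7, 2.4, -0.0]
opening: 0.241
grasp_force: 1.1
```

Request:
apply_moves(moves=[{"jaw": 0.24, "offset": [-0.24, -9.1, 0], "rot": [0, 0, -4.7]}, {"jaw": 0.24, "offset": [-0.24, -9.1, 0], "rot": [0, 0, -4.7]}, {"jaw": 0.24, "offset": [-0.24, -9.1, 0], "rot": [0, 0, -4.7]}, {"jaw": 0.24, "offset": [-0.24, -9.1, 0], "rot": [0, 0, -4.7]}, {"jaw": 0.24, "offset": [0, 0, 0], "rot": [0, 0, 0]}])

```text
time_s: 4.95
eef_pos: [0.5258, 0.076, 0.1034]
eef_rot: [0.0, -0.361, 0.932, -0.0]
wrist_force: [0.2, 0.5, 1.1]
opening: 0.24
grasp_force: 0.0
```

```bash
cat >> h.py <<'E'
s=np.array([604.15,88.0]);th=-0.0715;Rs=np.array([[np.cos(th),-np.sin(th)],[np.sin(th),np.cos(th)]])
def st(cx,d):
    "feel: mean force along the closing tangent/radial at hinge/pivot; cx stand mm, d=+1 ACW closing"
    F=[]
    for _ in range(6): F.append(ctrl.get_obs()["wrist_force"]); ctrl.camera("top")
    F=np.array(F); o=ctrl.get_obs(); c=s+Rs@np.array(cx)
    v=o["eef_pos"][:2]*1000-c; r=np.hypot(*v); t=d*np.array([-v[1],v[0]])/r
    q=np.array(o["eef_rot"]); w,x,y,z=q; ty=np.array([2*(x*y-w*z),1-2*(x*x+z*z)])
    f=F.mean(0)
    print("t",o["time_s"],"r",r.round(1),"ang",np.degrees(np.arctan2(v[1],v[0])).round(2),"yaw_y",np.degrees(np.arctan2(ty[1],ty[0])).round(1),"tan",(F[:,:2]@t).round(1),"mean",(f[:2]@t).round(2),"rad",(f[:2]@v/r).round(2),"z",o["eef_pos"][2].round(4),"open",round(o["opening"],3))
    return np.degrees(np.arctan2(v[1],v[0]))
def ring(): 
    a=st((0,62),1); print("tcp ring ang",(((a-np.degrees(np.arctan2(-92,-62))-np.degrees(th)+180)%360-180)*-np.pi/180).round(4))
def latch():
    a=st((55,-108),-1); print("tcp latch q",(np.radians((a-180-np.degrees(th))%360)-.30).round(4))
E
python3 -c "
from h import *
ring()"
```

```text
t 5.25 r 111.0 ang -138.61 yaw_y 132.4 tan [-0.2 -0.1 -0.4 -0.5 -0.7 -0.2] mean -0.36 rad -0.02 z 0.1033 open 0.241
tcp ring ang 0.1839
```

Request:
apply_moves(moves=[{"jaw": 0.24, "offset": [0, -2.7, 0], "rot": [0, 0, -1.4]}, {"jaw": 0.24, "offset": [0, -2.7, 0], "rot": [0, 0, -1.4]}, {"jaw": 0.24, "offset": [0, -2.7, 0], "rot": [0, 0, -1.4]}, {"jaw": 0.24, "offset": [0, -2.7, 0], "rot": [0, 0, -1.4]}, {"jaw": 0.24, "offset": [0, -2.7, 0], "rot": [0, 0, -1.4]}])

```text
time_s: 5.88
eef_pos: [0.5353, 0.0667, 0.1032]
eef_rot: [0.0, -0.419, 0.908, 0.0]
wrist_force: [-1.2, 1.5, -0.2]
opening: 0.243
grasp_force: 0.8
```

Request:
apply_moves(moves=[{"jaw": 0.24, "offset": [0, -1, 0], "rot": [0, 0, -0.5]}, {"jaw": 0.24, "offset": [0, -1, 0], "rot": [0, 0, -0.5]}, {"jaw": 0.24, "offset": [0, -1, 0], "rot": [0, 0, -0.5]}, {"jaw": 0.24, "offset": [0, 0, 0], "rot": [0, 0, 0]}, {"jaw": 0.24, "offset": [0, 0, 0], "rot": [0, 0, 0]}])

```text
time_s: 6.5
eef_pos: [0.5374, 0.0647, 0.1033]
eef_rot: [-0.0, -0.43, 0.903, -0.0]
wrist_force: [-0.8, 0.3, -0.5]
opening: 0.239
grasp_force: 0.2
```

```bash
python3 -c "
from h import *
ring()"
```

```text
t 6.8 r 111.0 ang -129.89 yaw_y 140.9 tan [-0.8 -0.4 -1.8 -0.8 -0.3  0.4] mean -0.6 rad -0.01 z 0.1033 open 0.243
tcp ring ang 0.0317
```

Request:
apply_moves(moves=[{"jaw": 0.24, "offset": [0, -0.5, 0], "rot": [0, 0, -0.25]}, {"jaw": 0.24, "offset": [0, -0.5, 0], "rot": [0, 0, -0.25]}, {"jaw": 0.24, "offset": [0, -0.5, 0], "rot": [0, 0, -0.25]}, {"jaw": 0.24, "offset": [0, -0.5, 0], "rot": [0, 0, -0.25]}, {"jaw": 0.24, "offset": [0, 0, 0], "rot": [0, 0, 0]}])

```text
time_s: 7.42
eef_pos: [0.539, 0.0635, 0.1033]
eef_rot: [-0.0, -0.438, 0.899, -0.0]
wrist_force: [-1.4, -0.5, 1.3]
opening: 0.241
grasp_force: 0.6
```

Request:
apply_moves(moves=[{"jaw": 0.24, "offset": [0, -0.2, 0], "rot": [0, 0, -0.1]}, {"jaw": 0.24, "offset": [0, -0.2, 0], "rot": [0, 0, -0.1]}, {"jaw": 0.24, "offset": [0, -0.2, 0], "rot": [0, 0, -0.1]}, {"jaw": 0.24, "offset": [0, 0, 0], "rot": [0, 0, 0]}, {"jaw": 0.24, "offset": [0, 0, 0], "rot": [0, 0, 0]}])

```text
time_s: 8.05
eef_pos: [0.5394, 0.0632, 0.1033]
eef_rot: [-0.0, -0.44, 0.898, -0.0]
wrist_force: [-1.4, 0.1, 0.5]
opening: 0.237
grasp_force: 0.6
```

```bash
python3 -c "
from h import *
ring()"
```

```text
t 8.35 r 110.9 ang -128.59 yaw_y 142.2 tan [-1.2 -1.1 -1.2 -1.1 -2.  -0.8] mean -1.23 rad 0.3 z 0.1033 open 0.24
tcp ring ang 0.009
```

Request:
apply_moves(moves=[{"jaw": 0.24, "offset": [0, -0.2, 0], "rot": [0, 0, -0.1]}, {"jaw": 0.24, "offset": [0, -0.2, 0], "rot": [0, 0, -0.1]}, {"jaw": 0.24, "offset": [0, -0.2, 0], "rot": [0, 0, -0.1]}, {"jaw": 0.24, "offset": [0, 0, 0], "rot": [0, 0, 0]}, {"jaw": 0.24, "offset": [0, 0, 0], "rot": [0, 0, 0]}])

```text
time_s: 8.98
eef_pos: [0.5399, 0.0628, 0.1033]
eef_rot: [-0.0, -0.442, 0.897, 0.0]
wrist_force: [-2.1, 0.2, 0.5]
opening: 0.238
grasp_force: 0.6
```

```bash
python3 -c "
from h import *
ring()"
```

```text
t 9.275 r 110.8 ang -128.3 yaw_y 142.5 tan [-1.7 -0.9 -1.  -2.2 -2.2 -1.1] mean -1.52 rad 0.64 z 0.1033 open 0.243
tcp ring ang 0.0039
```

Request:
apply_moves(moves=[{"jaw": 0.24, "offset": [0, -0.2, 0], "rot": [0, 0, -0.1]}, {"jaw": 0.24, "offset": [0, -0.2, 0], "rot": [0, 0, -0.1]}, {"jaw": 0.24, "offset": [0, -0.2, 0], "rot": [0, 0, -0.1]}, {"jaw": 0.24, "offset": [0, 0, 0], "rot": [0, 0, 0]}, {"jaw": 0.24, "offset": [0, 0, 0], "rot": [0, 0, 0]}])

```text
time_s: 9.9
eef_pos: [0.5404, 0.0625, 0.1033]
eef_rot: [-0.0, -0.445, 0.896, -0.0]
wrist_force: [-1.3, -0.2, 0.2]
opening: 0.237
grasp_force: 0.6
```

```bash
python3 -c "
from h import *
ring()"
```

```text
t 10.2 r 110.8 ang -127.97 yaw_y 142.8 tan [-0.9 -0.4 -1.7 -2.  -1.3 -1.6] mean -1.32 rad 0.62 z 0.1033 open 0.239
tcp ring ang -0.0018
```

Request:
apply_moves(moves=[{"jaw": 0.24, "offset": [0, -0.2, 0], "rot": [0, 0, -0.1]}, {"jaw": 0.24, "offset": [0, -0.2, 0], "rot": [0, 0, -0.1]}, {"jaw": 0.24, "offset": [0, -0.2, 0], "rot": [0, 0, -0.1]}, {"jaw": 0.24, "offset": [0, 0, 0], "rot": [0, 0, 0]}, {"jaw": 0.24, "offset": [0, 0, 0], "rot": [0, 0, 0]}])

```text
time_s: 10.82
eef_pos: [0.5409, 0.0621, 0.1033]
eef_rot: [-0.0, -0.447, 0.894, -0.0]
wrist_force: [-1.4, 0.7, 0.3]
opening: 0.241
grasp_force: 0.6
```

```bash
python3 -c "
from h import *
ring()"
```

```text
t 11.125 r 110.8 ang -127.67 yaw_y 143.1 tan [-1.5 -0.4 -0.2 -0.5 -1.4 -0.6] mean -0.78 rad 0.8 z 0.1033 open 0.24
tcp ring ang -0.007
```

Request:
apply_moves(moves=[{"jaw": 0.24, "offset": [0, -0.2, 0], "rot": [0, 0, -0.1]}, {"jaw": 0.24, "offset": [0, -0.2, 0], "rot": [0, 0, -0.1]}, {"jaw": 0.24, "offset": [0, -0.2, 0], "rot": [0, 0, -0.1]}, {"jaw": 0.24, "offset": [0, 0, 0], "rot": [0, 0, 0]}, {"jaw": 0.24, "offset": [0, 0, 0], "rot": [0, 0, 0]}])

```text
time_s: 11.75
eef_pos: [0.5411, 0.062, 0.1033]
eef_rot: [-0.0, -0.45, 0.893, 0.0]
wrist_force: [-3.8, 1.9, 2.7]
opening: 0.24
grasp_force: 2.2
```

```bash
python3 -c "
from h import *
ring()"
```

```text
t 12.05 r 110.8 ang -127.51 yaw_y 143.4 tan [-4.2 -5.  -4.8 -4.7 -5.1 -5.1] mean -4.8 rad 0.83 z 0.1032 open 0.242
tcp ring ang -0.0099
```

Contact felt: the load rose from about 1.3 N to 4.8 N at the post, which is about 3 N of squeeze. Now I back off, rise and turn.

Request:
apply_moves(moves=[{"jaw": 0.24, "offset": [0, 3, 0], "rot": [0, 0, 0]}, {"jaw": 0.24, "offset": [0, 0, -30], "rot": [0, 0, 0]}, {"jaw": 0.24, "offset": [0, 0, -40], "rot": [0, 0, 0]}, {"jaw": 0.24, "offset": [0, 0, -30], "rot": [0, 0, -7.3]}, {"jaw": 0.45, "offset": [0, 0, 0], "rot": [0, 0, -7.3]}])

```text
time_s: 12.68
eef_pos: [0.5417, 0.063, 0.207]
eef_rot: [0.003, -0.561, 0.828, -0.003]
wrist_force: [-0.0, 0.8, -0.1]
opening: 0.436
grasp_force: 0.0
```

```bash
python3 - <<'E'
from h import *
import sys
im,d=ctrl.camera("top"); W=cloud("top",d); cv2.imwrite("pics/t3.png",cv2.resize(im[190:340,290:570],(800,430),interpolation=cv2.INTER_CUBIC)[...,::-1])
hsv=cv2.cvtColor(im,cv2.COLOR_RGB2HSV)
m=((hsv[...,0]<6)|(hsv[...,0]>174))&(hsv[...,1]>150); m[:220]=0;m[250:]=0;m[:,:520]=0;m[:,565:]=0
q=W[m]; q=q[abs(q[:,2]-.145)<.003]; print(q.mean(0),np.percentile(q,[3,97],axis=0))
o=ctrl.get_obs(); print(o["eef_pos"],o["q"],o["wrist_force"]); w,x,y,z=o["eef_rot"]
ty=np.array([2*x*y,1-2*x*x]); tx=np.array([1-2*y*y,2*x*y]); 
dl=np.array([624.0,-150])-o["eef_pos"][:2]*1000; print(np.degrees(np.arctan2(*ty[::-1])),"tool dx,dy",dl@tx,dl@ty)
E
```

```text
[ 0.62551406 -0.14993872  0.14532584] [[ 0.61982423 -0.156387    0.14286314]
 [ 0.63152186 -0.14438595  0.14750414]]
[0.54072353 0.06304928 0.20540111] [-1.01689161e-01  1.33800263e-01  1.71494135e+00 -6.05606926e-04
  1.28727335e+00 -2.86830916e+00] [-1.32434403  0.48792725 -0.01494904]
158.52484374132322 tool dx,dy 167.77177865591585 -155.4912027514904
```

View pics/t3.png

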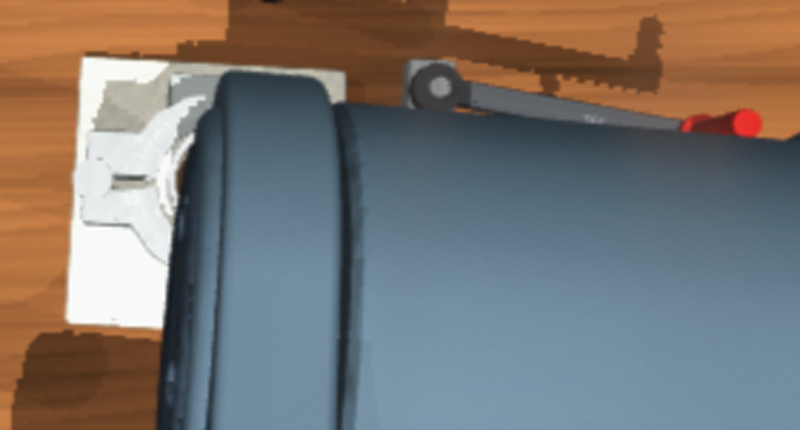

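The arm hides the ring in this view, and the red post cap shows at crop (740,124), unmoved. Travelling there.

Request:
apply_moves(moves=[{"jaw": 0.45, "offset": [33.5, -31.3, 0], "rot": [0, 0, 0]}, {"jaw": 0.45, "offset": [33.5, -31.3, 0], "rot": [0, 0, 0]}, {"jaw": 0.45, "offset": [33.5, -31.3, 0], "rot": [0, 0, 0]}, {"jaw": 0.45, "offset": [33.5, -31.3, 0], "rot": [0, 0, 0]}, {"jaw": 0.45, "offset": [33.5, -31.3, 0], "rot": [0, 0, 0]}])

```text
time_s: 13.35
eef_pos: [0.6271, -0.1394, 0.2027]
eef_rot: [-0.008, -0.546, 0.837, -0.006]
wrist_force: [0.2, 0.3, 0.2]
opening: 0.451
grasp_force: 0.0
```

```bash
python3 - <<'E'
from h import *
im,d=ctrl.camera("scene"); cv2.imwrite("pics/s4.png",cv2.resize(im[100:280,130:370],(800,600))[...,::-1])
im,d=ctrl.camera("top");W=cloud("top",d); o=ctrl.get_obs(); print(o["eef_pos"],o["q"][5],o["eef_rot"])
for n in ["catch_pin","ring_post"]:
  for r in ctrl.outline_of("top",n)[:1]:
    m=r["region"]&(d>0); p=W[m]; p=p[p[:,2]>np.percentile(p[:,2],80)-.003]; print(n,r["score"],r["position"],p.mean(0).round(4))
h=s+Rs@np.array([0,62]);print(h)
E
```

```text
[ 0.62800372 -0.14062653  0.20246179] -3.1155382227822996 [-0.00771329 -0.5460808   0.8376706  -0.00664964]
ring_post 0.74 [385.7, 299.5] [0.5402 0.0631 0.1452]
[608.57922386 149.84158775]
```

View pics/s4.png

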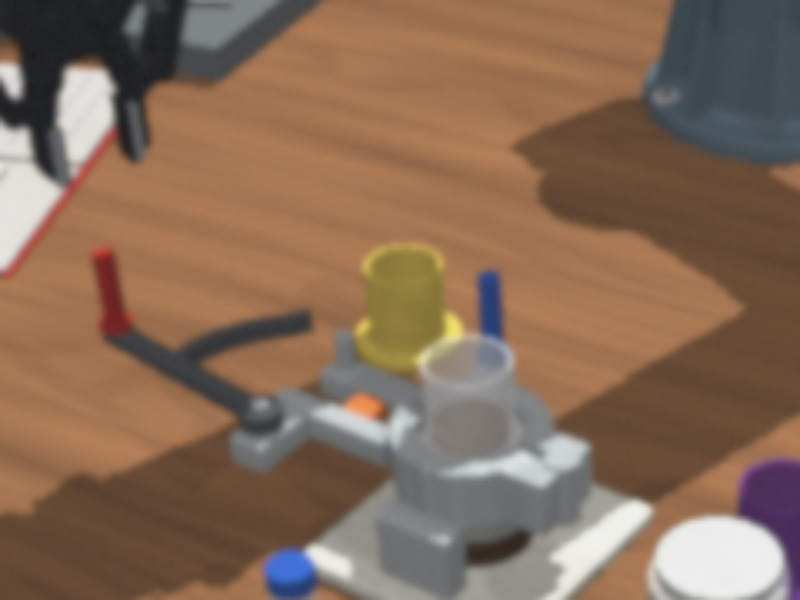

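The scene crop shows the ring closed onto the orange buffer at (365,408), the red post at (105,290) and the hook still open. The last joint is near its limit, so I use the half-turned grasp instead.

Request:
apply_moves(moves=[{"jaw": 0.45, "offset": [0, 0, 0], "rot": [0, 0, 10.6]}, {"jaw": 0.45, "offset": [0, 0, 0], "rot": [0, 0, 10.6]}, {"jaw": 0.45, "offset": [0, 0, 0], "rot": [0, 0, 10.6]}, {"jaw": 0.45, "offset": [0, 0, 0], "rot": [0, 0, 10.6]}, {"jaw": 0.45, "offset": [0, 0, 0], "rot": [0, 0, 10.6]}])

```text
time_s: 14.18
eef_pos: [0.6261, -0.1353, 0.203]
eef_rot: [-0.004, -0.115, 0.993, -0.008]
wrist_force: [-0.8, -0.2, 0.4]
opening: 0.454
grasp_force: 0.0
```

Request:
apply_moves(moves=[{"jaw": 0.45, "offset": [0, 0, 0], "rot": [0, 0, 10.6]}, {"jaw": 0.45, "offset": [0, 0, 0], "rot": [0, 0, 10.6]}, {"jaw": 0.45, "offset": [0, 0, 0], "rot": [0, 0, 10.6]}, {"jaw": 0.45, "offset": [0, 0, 0], "rot": [0, 0, 10.6]}, {"jaw": 0.45, "offset": [0, 0, 0], "rot": [0, 0, 10.6]}])

```text
time_s: 14.8
eef_pos: [0.6261, -0.1354, 0.203]
eef_rot: [-0.0, 0.34, 0.94, -0.009]
wrist_force: [-0.2, 0.4, -0.5]
opening: 0.45
grasp_force: 0.0
```

Request:
apply_moves(moves=[{"jaw": 0.45, "offset": [0, 0, 0], "rot": [0, 0, 10.6]}, {"jaw": 0.45, "offset": [0, 0, 0], "rot": [0, 0, 10.6]}, {"jaw": 0.45, "offset": [0, 0, 0], "rot": [0, 0, 10.6]}, {"jaw": 0.45, "offset": [0, 0, 0], "rot": [0, 0, 10.6]}, {"jaw": 0.45, "offset": [0, 0, 0], "rot": [0, 0, 10.6]}])

```text
time_s: 15.42
eef_pos: [0.6261, -0.1354, 0.203]
eef_rot: [0.004, 0.724, 0.69, -0.008]
wrist_force: [0.3, 0.8, 0.4]
opening: 0.449
grasp_force: 0.0
```

```bash
cat > w.py <<'E'
from h import *
from scipy.spatial.transform import Rotation as R
import sys
o=ctrl.get_obs(); q=o["eef_rot"]; M=R.from_quat([*q[1:],q[0]])
t=np.array([float(a) for a in sys.argv[1:4]])
print(o["time_s"],o["eef_pos"].round(4),"q6",o["q"][5].round(3),"yaw y",np.degrees(np.arctan2(M.as_matrix()[1,1],M.as_matrix()[0,1])).round(2),"offset mm",M.inv().apply(t-o["eef_pos"]*1000).round(1))
y=np.radians(float(sys.argv[4])); D=R.from_matrix(np.array([[-np.sin(y),np.cos(y),0],[np.cos(y),np.sin(y),0],[0,0,-1]]))
X=np.array([-np.sin(y),np.cos(y),0]);Y=np.array([np.cos(y),np.sin(y),0]);D=R.from_matrix(np.c_[X,Y,[0,0,-1]])
print("rot deg",np.degrees((M.inv()*D).as_rotvec()).round(2))
E
python3 w.py 625 -150 203 -11
```

```text
15.425 [ 0.6261 -0.1354  0.203 ] q6 -0.335 yaw y -2.8 offset mm [-14.7  -0.4   0.3]
rot deg [-0.27  1.04  8.21]
```

Request:
apply_moves(moves=[{"jaw": 0.45, "offset": [-14.7, -0.4, 0], "rot": [-0.3, 1.0, 8.2]}, {"jaw": 0.45, "offset": [0, 0, 0], "rot": [0, 0, 0]}, {"jaw": 0.45, "offset": [0, 0, 32], "rot": [0, 0, 0]}, {"jaw": 0.45, "offset": [0, 0, 33], "rot": [0, 0, 0]}, {"jaw": 0.45, "offset": [0, 0, 32], "rot": [0, 0, 0]}])

```text
time_s: 16.05
eef_pos: [0.6254, -0.1502, 0.1055]
eef_rot: [0.0, 0.769, 0.64, -0.0]
wrist_force: [0.5, -0.1, -0.8]
opening: 0.451
grasp_force: 0.0
```

Request:
apply_moves(moves=[{"jaw": 0.24, "offset": [0, 0, 0], "rot": [0, 0, 0]}, {"jaw": 0.24, "offset": [0, 0, 0], "rot": [0, 0, 0]}, {"jaw": 0.24, "offset": [0, 0, 0], "rot": [0, 0, 0]}, {"jaw": 0.24, "offset": [0, 0, 0], "rot": [0, 0, 0]}, {"jaw": 0.24, "offset": [0, 0, 0], "rot": [0, 0, 0]}])

```text
time_s: 16.68
eef_pos: [0.626, -0.1518, 0.1072]
eef_rot: [0.001, 0.77, 0.638, 0.0]
wrist_force: [0.3, -0.4, -0.2]
opening: 0.239
grasp_force: 0.0
```

```bash
python3 -c "
from h import *
latch()
im,d=ctrl.camera('scene'); cv2.imwrite('pics/s5.png',cv2.resize(im[100:280,130:370],(800,600))[...,::-1])"
```

```text
t 16.975 r 130.5 ang -101.36 yaw_y -10.7 tan [-0.4 -0.4  0.2 -0.6  0.6 -0.4] mean -0.17 rad 0.12 z 0.1063 open 0.239
tcp latch q 1.1441
```

View pics/s5.png

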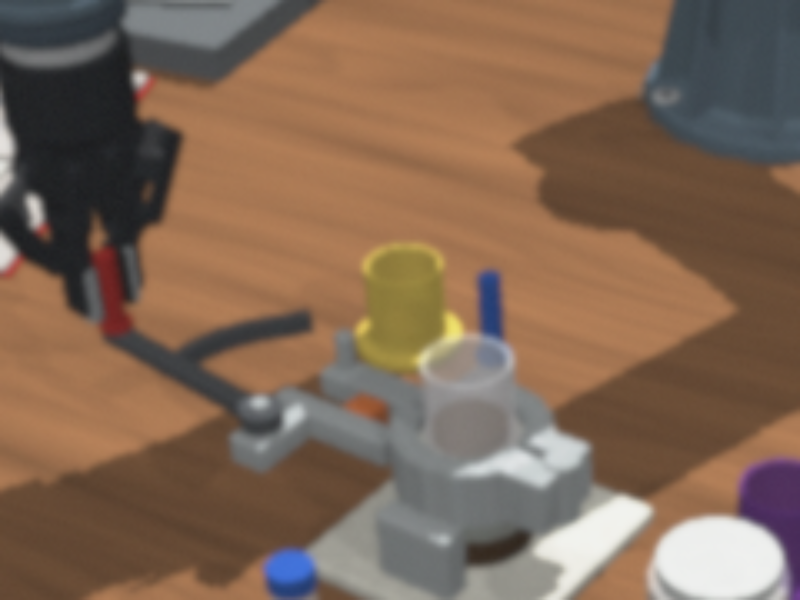

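The red post sits between the pads at crop (110,290). Swinging the latch in.

Request:
apply_moves(moves=[{"jaw": 0.24, "offset": [0.32, -7.7, 0], "rot": [0, 0, 3.4]}, {"jaw": 0.24, "offset": [0.32, -7.7, 0], "rot": [0, 0, 3.4]}, {"jaw": 0.24, "offset": [0.32, -7.7, 0], "rot": [0, 0, 3.4]}, {"jaw": 0.24, "offset": [0.32, -7.7, 0], "rot": [0, 0, 3.4]}, {"jaw": 0.24, "offset": [0.32, -7.7, 0], "rot": [0, 0, 3.4]}])

```text
time_s: 17.65
eef_pos: [0.5896, -0.1389, 0.1065]
eef_rot: [0.001, 0.856, 0.517, 0.0]
wrist_force: [0.5, -1.9, -0.7]
opening: 0.241
grasp_force: 0.7
```

Request:
apply_moves(moves=[{"jaw": 0.24, "offset": [0.3, -7.7, 0], "rot": [0, 0, 3.4]}, {"jaw": 0.24, "offset": [0.3, -7.7, 0], "rot": [0, 0, 3.4]}, {"jaw": 0.24, "offset": [0.3, -7.7, 0], "rot": [0, 0, 3.4]}, {"jaw": 0.24, "offset": [0.3, -7.7, 0], "rot": [0, 0, 3.4]}, {"jaw": 0.24, "offset": [0, 0, 0], "rot": [0, 0, 0]}])

```text
time_s: 18.27
eef_pos: [0.5641, -0.1207, 0.1064]
eef_rot: [0.0, 0.911, 0.413, -0.0]
wrist_force: [-0.2, -0.8, 0.7]
opening: 0.243
grasp_force: 0.0
```

```bash
python3 -c "
from h import *
latch()"
```

```text
t 18.575 r 130.5 ang -131.73 yaw_y -41.3 tan [-0.4 -0.5  0.4 -0.4 -0.5  0.2] mean -0.2 rad -0.12 z 0.1062 open 0.241
tcp latch q 0.6139
```

Request:
apply_moves(moves=[{"jaw": 0.24, "offset": [0.1, -4.3, 0], "rot": [0, 0, 1.9]}, {"jaw": 0.24, "offset": [0.1, -4.3, 0], "rot": [0, 0, 1.9]}, {"jaw": 0.24, "offset": [0.1, -4.3, 0], "rot": [0, 0, 1.9]}, {"jaw": 0.24, "offset": [0.1, -4.3, 0], "rot": [0, 0, 1.9]}, {"jaw": 0.24, "offset": [0, 0, 0], "rot": [0, 0, 0]}])

```text
time_s: 19.2
eef_pos: [0.5519, -0.1081, 0.1062]
eef_rot: [0.0, 0.936, 0.351, -0.0]
wrist_force: [-0.1, 0.6, -0.8]
opening: 0.238
grasp_force: 0.0
```

```bash
python3 -c "
from h import *
latch()"
```

```text
t 19.5 r 130.5 ang -139.4 yaw_y -48.9 tan [ 0.6  0.3 -0.6  0.8  0.7  0.3] mean 0.33 rad 0.11 z 0.1062 open 0.239
tcp latch q 0.4802
```

Request:
apply_moves(moves=[{"jaw": 0.24, "offset": [0, -1.6, 0], "rot": [0, 0, 0.7]}, {"jaw": 0.24, "offset": [0, -1.6, 0], "rot": [0, 0, 0.7]}, {"jaw": 0.24, "offset": [0, -1.6, 0], "rot": [0, 0, 0.7]}, {"jaw": 0.24, "offset": [0, -1.6, 0], "rot": [0, 0, 0.7]}, {"jaw": 0.24, "offset": [0, 0, 0], "rot": [0, 0, 0]}])

```text
time_s: 20.12
eef_pos: [0.5479, -0.1035, 0.1063]
eef_rot: [0.0, 0.945, 0.328, -0.0]
wrist_force: [0.2, 0.1, -1.1]
opening: 0.24
grasp_force: 0.0
```

```bash
python3 -c "
from h import *
latch()"
```

```text
t 20.425 r 130.6 ang -142.2 yaw_y -51.7 tan [-0.1  0.2  0.3 -0.4  0.1  0.5] mean 0.09 rad 0.33 z 0.1063 open 0.242
tcp latch q 0.4312
```

Request:
apply_moves(moves=[{"jaw": 0.24, "offset": [0, -1.3, 0], "rot": [0, 0, 0.57]}, {"jaw": 0.24, "offset": [0, -1.3, 0], "rot": [0, 0, 0.57]}, {"jaw": 0.24, "offset": [0, -1.3, 0], "rot": [0, 0, 0.57]}, {"jaw": 0.24, "offset": [0, -1.3, 0], "rot": [0, 0, 0.57]}, {"jaw": 0.24, "offset": [0, 0, 0], "rot": [0, 0, 0]}])

```text
time_s: 21.05
eef_pos: [0.5448, -0.0994, 0.1063]
eef_rot: [0.0, 0.951, 0.309, -0.0]
wrist_force: [-0.3, -0.7, 0.6]
opening: 0.242
grasp_force: 0.1
```

```bash
python3 -c "
from h import *
latch()"
```

```text
t 21.35 r 130.7 ang -144.52 yaw_y -54.0 tan [-0.4 -0.4  0.1  0.5 -0.1  0.2] mean -0.03 rad 0.18 z 0.1062 open 0.238
tcp latch q 0.3908
```

Request:
apply_moves(moves=[{"jaw": 0.24, "offset": [0, -1.0, 0], "rot": [0, 0, 0.44]}, {"jaw": 0.24, "offset": [0, -1.0, 0], "rot": [0, 0, 0.44]}, {"jaw": 0.24, "offset": [0, -1.0, 0], "rot": [0, 0, 0.44]}, {"jaw": 0.24, "offset": [0, -1.0, 0], "rot": [0, 0, 0.44]}, {"jaw": 0.24, "offset": [0, 0, 0], "rot": [0, 0, 0]}])

```text
time_s: 21.98
eef_pos: [0.5425, -0.0962, 0.1063]
eef_rot: [0.0, 0.956, 0.295, -0.0]
wrist_force: [0.4, -1.1, 0.4]
opening: 0.237
grasp_force: 0.2
```

```bash
python3 -c "
from h import *
latch()"
```

```text
t 22.275 r 130.7 ang -146.25 yaw_y -55.7 tan [-1.2 -0.5 -0.5 -0.1 -0.4  0.7] mean -0.33 rad -0.09 z 0.1063 open 0.241
tcp latch q 0.3606
```

Request:
apply_moves(moves=[{"jaw": 0.24, "offset": [0, -1.0, 0], "rot": [0, 0, 0.44]}, {"jaw": 0.24, "offset": [0, -1.0, 0], "rot": [0, 0, 0.44]}, {"jaw": 0.24, "offset": [0, -1.0, 0], "rot": [0, 0, 0.44]}, {"jaw": 0.24, "offset": [0, -1.0, 0], "rot": [0, 0, 0.44]}, {"jaw": 0.24, "offset": [0, 0, 0], "rot": [0, 0, 0]}])

```text
time_s: 22.9
eef_pos: [0.5403, -0.0929, 0.1062]
eef_rot: [0.0, 0.96, 0.28, -0.0]
wrist_force: [0.2, -1.1, -0.3]
opening: 0.242
grasp_force: 0.2
```

```bash
python3 -c "
from h import *
latch()"
```

```text
t 23.2 r 130.7 ang -148.02 yaw_y -57.5 tan [-1.  -0.3 -1.1 -0.4  0.5 -0.4] mean -0.46 rad 0.23 z 0.1063 open 0.238
tcp latch q 0.3297
```

Request:
apply_moves(moves=[{"jaw": 0.24, "offset": [0, -1.0, 0], "rot": [0, 0, 0.44]}, {"jaw": 0.24, "offset": [0, -1.0, 0], "rot": [0, 0, 0.44]}, {"jaw": 0.24, "offset": [0, -1.0, 0], "rot": [0, 0, 0.44]}, {"jaw": 0.24, "offset": [0, -1.0, 0], "rot": [0, 0, 0.44]}, {"jaw": 0.24, "offset": [0, 0, 0], "rot": [0, 0, 0]}])

```text
time_s: 23.82
eef_pos: [0.5382, -0.0895, 0.1063]
eef_rot: [0.0, 0.964, 0.265, -0.0]
wrist_force: [0.4, -1.2, -0.8]
opening: 0.24
grasp_force: 0.2
```

```bash
python3 -c "
from h import *
latch()
im,d=ctrl.camera('scene'); cv2.imwrite('pics/s6.png',cv2.resize(im[130:270,170:360],(800,590),interpolation=cv2.INTER_CUBIC)[...,::-1])"
```

```text
t 24.125 r 130.8 ang -149.77 yaw_y -59.2 tan [-1.3 -0.7 -0.3 -0.3  0.  -0.6] mean -0.53 rad 0.01 z 0.1063 open 0.242
tcp latch q 0.2992
```

View pics/s6.png

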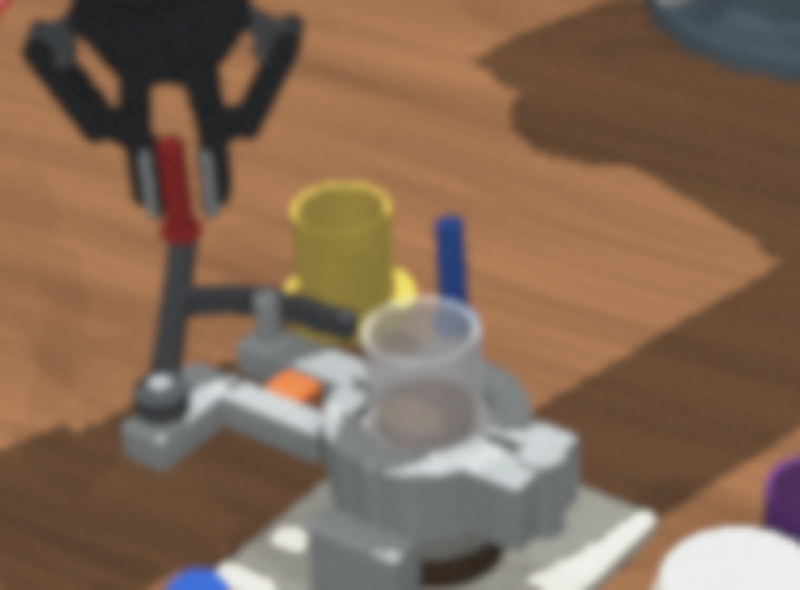

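The hook has passed behind the pin, at crop (265,310). It needs a little more swing before it wedges.

Request:
apply_moves(moves=[{"jaw": 0.24, "offset": [0, -1.0, 0], "rot": [0, 0, 0.44]}, {"jaw": 0.24, "offset": [0, -1.0, 0], "rot": [0, 0, 0.44]}, {"jaw": 0.24, "offset": [0, -1.0, 0], "rot": [0, 0, 0.44]}, {"jaw": 0.24, "offset": [0, 0, 0], "rot": [0, 0, 0]}, {"jaw": 0.24, "offset": [0, 0, 0], "rot": [0, 0, 0]}])

```text
time_s: 24.8
eef_pos: [0.5368, -0.0869, 0.1063]
eef_rot: [0.0, 0.967, 0.254, 0.0]
wrist_force: [0.3, -0.9, -0.5]
opening: 0.241
grasp_force: 0.1
```

```bash
python3 -c "
from h import *
latch()"
```

```text
t 25.1 r 130.9 ang -151.07 yaw_y -60.6 tan [-0.9 -1.   0.1  0.2 -0.3  0.1] mean -0.32 rad -0.03 z 0.1062 open 0.237
tcp latch q 0.2763
```

Request:
apply_moves(moves=[{"jaw": 0.24, "offset": [0, -0.7, 0], "rot": [0, 0, 0.3]}, {"jaw": 0.24, "offset": [0, -0.7, 0], "rot": [0, 0, 0.3]}, {"jaw": 0.24, "offset": [0, -0.7, 0], "rot": [0, 0, 0.3]}, {"jaw": 0.24, "offset": [0, -0.7, 0], "rot": [0, 0, 0.3]}, {"jaw": 0.24, "offset": [0, -0.7, 0], "rot": [0, 0, 0.3]}])

```text
time_s: 25.72
eef_pos: [0.5351, -0.0839, 0.1063]
eef_rot: [0.0, 0.97, 0.241, 0.0]
wrist_force: [-0.2, -0.5, -0.9]
opening: 0.237
grasp_force: 0.5
```

```bash
python3 -c "
from h import *
latch()"
```

```text
t 26.025 r 130.9 ang -152.61 yaw_y -62.1 tan [-0.4 -0.9 -0.9 -1.4  0.4 -0.8] mean -0.65 rad 0.1 z 0.1063 open 0.239
tcp latch q 0.2496
```

Request:
apply_moves(moves=[{"jaw": 0.24, "offset": [0, -0.7, 0], "rot": [0, 0, 0.3]}, {"jaw": 0.24, "offset": [0, -0.7, 0], "rot": [0, 0, 0.3]}, {"jaw": 0.24, "offset": [0, -0.7, 0], "rot": [0, 0, 0.3]}, {"jaw": 0.24, "offset": [0, -0.7, 0], "rot": [0, 0, 0.3]}, {"jaw": 0.24, "offset": [0, -0.7, 0], "rot": [0, 0, 0.3]}])

```text
time_s: 26.65
eef_pos: [0.5335, -0.0808, 0.1063]
eef_rot: [0.0, 0.974, 0.229, 0.0]
wrist_force: [0.5, 0.3, -0.2]
opening: 0.242
grasp_force: 0.5
```

```bash
python3 -c "
from h import *
latch()"
```

```text
t 26.95 r 130.9 ang -154.15 yaw_y -63.6 tan [ 0.1 -0.7 -0.8 -0.   0.4  0. ] mean -0.16 rad 0.02 z 0.1063 open 0.241
tcp latch q 0.2227
```

Request:
apply_moves(moves=[{"jaw": 0.24, "offset": [0, -0.7, 0], "rot": [0, 0, 0.3]}, {"jaw": 0.24, "offset": [0, -0.7, 0], "rot": [0, 0, 0.3]}, {"jaw": 0.24, "offset": [0, -0.7, 0], "rot": [0, 0, 0.3]}, {"jaw": 0.24, "offset": [0, -0.7, 0], "rot": [0, 0, 0.3]}, {"jaw": 0.24, "offset": [0, -0.7, 0], "rot": [0, 0, 0.3]}])

```text
time_s: 27.58
eef_pos: [0.532, -0.0777, 0.1063]
eef_rot: [0.0, 0.976, 0.216, 0.0]
wrist_force: [0.5, -0.3, -0.4]
opening: 0.237
grasp_force: 0.5
```

```bash
python3 -c "
from h import *
latch()"
```

```text
t 27.875 r 131.0 ang -155.66 yaw_y -65.1 tan [-0.5 -1.7 -1.  -1.1  0.5  0.4] mean -0.57 rad 0.17 z 0.1063 open 0.241
tcp latch q 0.1962
```

Request:
apply_moves(moves=[{"jaw": 0.24, "offset": [0, -0.7, 0], "rot": [0, 0, 0.3]}, {"jaw": 0.24, "offset": [0, -0.7, 0], "rot": [0, 0, 0.3]}, {"jaw": 0.24, "offset": [0, -0.7, 0], "rot": [0, 0, 0.3]}, {"jaw": 0.24, "offset": [0, -0.7, 0], "rot": [0, 0, 0.3]}, {"jaw": 0.24, "offset": [0, -0.7, 0], "rot": [0, 0, 0.3]}])

```text
time_s: 28.5
eef_pos: [0.5305, -0.0745, 0.1063]
eef_rot: [0.001, 0.979, 0.203, 0.0]
wrist_force: [0.3, -0.2, -0.5]
opening: 0.24
grasp_force: 0.8
```

```bash
python3 -c "
from h import *
latch()"
```

```text
t 28.8 r 131.0 ang -157.18 yaw_y -66.6 tan [-0.3 -1.  -0.9 -1.8 -0.6 -0.9] mean -0.91 rad 0.12 z 0.1062 open 0.24
tcp latch q 0.1698
```

Request:
apply_moves(moves=[{"jaw": 0.24, "offset": [0, -0.7, 0], "rot": [0, 0, 0.3]}, {"jaw": 0.24, "offset": [0, -0.7, 0], "rot": [0, 0, 0.3]}, {"jaw": 0.24, "offset": [0, -0.7, 0], "rot": [0, 0, 0.3]}, {"jaw": 0.24, "offset": [0, -0.7, 0], "rot": [0, 0, 0.3]}, {"jaw": 0.24, "offset": [0, 0, 0], "rot": [0, 0, 0]}])

```text
time_s: 29.42
eef_pos: [0.5294, -0.072, 0.1063]
eef_rot: [0.001, 0.981, 0.193, 0.0]
wrist_force: [1.1, -3.1, -1.1]
opening: 0.241
grasp_force: 1.4
```

```bash
python3 -c "
from h import *
latch()"
```

```text
t 29.725 r 131.1 ang -158.36 yaw_y -67.8 tan [-3.2 -3.4 -3.  -2.4 -3.3 -2.2] mean -2.93 rad 0.46 z 0.1063 open 0.241
tcp latch q 0.1492
```

Request:
apply_moves(moves=[{"jaw": 0.24, "offset": [0, -0.6, 0], "rot": [0, 0, 0.25]}, {"jaw": 0.24, "offset": [0, -0.6, 0], "rot": [0, 0, 0.25]}, {"jaw": 0.24, "offset": [0, -0.6, 0], "rot": [0, 0, 0.25]}, {"jaw": 0.24, "offset": [0, -0.6, 0], "rot": [0, 0, 0.25]}, {"jaw": 0.24, "offset": [0, 0, 0], "rot": [0, 0, 0]}])

```text
time_s: 30.35
eef_pos: [0.5285, -0.0698, 0.1063]
eef_rot: [0.0, 0.983, 0.184, 0.0]
wrist_force: [-0.1, -5.3, -0.9]
opening: 0.236
grasp_force: 2.0
```

```bash
python3 -c "
from h import *
latch()"
```

```text
t 30.65 r 131.1 ang -159.44 yaw_y -68.8 tan [-4.9 -3.8 -4.2 -3.8 -3.4 -3.5] mean -3.94 rad 1.69 z 0.1062 open 0.243
tcp latch q 0.1304
```

Request:
apply_moves(moves=[{"jaw": 0.24, "offset": [0, -0.8, 0], "rot": [0, 0, 0.35]}, {"jaw": 0.24, "offset": [0, -0.8, 0], "rot": [0, 0, 0.35]}, {"jaw": 0.24, "offset": [0, -0.8, 0], "rot": [0, 0, 0.35]}, {"jaw": 0.24, "offset": [0, -0.8, 0], "rot": [0, 0, 0.35]}, {"jaw": 0.24, "offset": [0, -0.8, 0], "rot": [0, 0, 0.35]}])

```text
time_s: 31.28
eef_pos: [0.5273, -0.0666, 0.1063]
eef_rot: [0.001, 0.986, 0.169, 0.0]
wrist_force: [2.3, -8.0, -2.3]
opening: 0.24
grasp_force: 3.6
```

```bash
python3 -c "
from h import *
latch()"
```

```text
t 31.575 r 131.2 ang -160.95 yaw_y -70.5 tan [-8.3 -6.2 -5.7 -5.7 -6.3 -5.8] mean -6.34 rad 1.06 z 0.1062 open 0.243
tcp latch q 0.104
```

Request:
apply_moves(moves=[{"jaw": 0.24, "offset": [0, -0.5, 0], "rot": [0, 0, 0.22]}, {"jaw": 0.24, "offset": [0, -0.5, 0], "rot": [0, 0, 0.22]}, {"jaw": 0.24, "offset": [0, -0.5, 0], "rot": [0, 0, 0.22]}, {"jaw": 0.24, "offset": [0, -0.5, 0], "rot": [0, 0, 0.22]}, {"jaw": 0.24, "offset": [0, -0.5, 0], "rot": [0, 0, 0.22]}])

```text
time_s: 32.2
eef_pos: [0.5267, -0.0646, 0.1062]
eef_rot: [0.001, 0.987, 0.16, 0.0]
wrist_force: [1.0, -9.8, -3.0]
opening: 0.24
grasp_force: 4.8
```

```bash
python3 -c "
from h import *
latch()"
```

```text
t 32.5 r 131.2 ang -161.87 yaw_y -71.6 tan [-9.6 -7.6 -7.6 -8.1 -9.2 -7.8] mean -8.32 rad 1.56 z 0.1063 open 0.246
tcp latch q 0.0879
```

The load is 8 to 9.6 N, inside the right window. Letting go.

Request:
apply_moves(moves=[{"jaw": 0.24, "offset": [0, 1.5, 0], "rot": [0, 0, 0]}, {"jaw": 0.24, "offset": [0, 1.5, 0], "rot": [0, 0, 0]}, {"jaw": 0.24, "offset": [0, 0, 0], "rot": [0, 0, 0]}, {"jaw": 0.27, "offset": [0, 0, 0], "rot": [0, 0, 0]}, {"jaw": 0.27, "offset": [0, 0, -15], "rot": [0, 0, 0]}])

```text
time_s: 33.12
eef_pos: [0.5262, -0.0658, 0.1206]
eef_rot: [-0.0, 0.987, 0.16, -0.001]
wrist_force: [-0.2, -0.2, 0.4]
opening: 0.268
grasp_force: 0.0
```

Request:
apply_moves(moves=[{"jaw": 0.27, "offset": [0, 0, -25], "rot": [0, 0, 0]}, {"jaw": 0.27, "offset": [0, 0, -40], "rot": [0, 0, 0]}, {"jaw": 0.27, "offset": [0, 0, -40], "rot": [0, 0, 0]}, {"jaw": 0.27, "offset": [0, 0, 0], "rot": [0, 0, 0]}, {"jaw": 0.27, "offset": [0, 0, 0], "rot": [0, 0, 0]}])

```text
time_s: 33.75
eef_pos: [0.5271, -0.0662, 0.2266]
eef_rot: [0.001, 0.987, 0.16, 0.0]
wrist_force: [-0.3, -1.4, -0.9]
opening: 0.274
grasp_force: 0.0
```

```bash
python3 -c "
from h import *
latch()
im,d=ctrl.camera('scene'); cv2.imwrite('pics/s7.png',cv2.resize(im[130:330,130:397],(800,600),interpolation=cv2.INTER_CUBIC)[...,::-1])"
```

```text
t 34.05 r 131.6 ang -161.15 yaw_y -71.6 tan [-1.2 -0.2 -0.1 -0.4 -0.1 -0.3] mean -0.39 rad 0.28 z 0.2253 open 0.271
tcp latch q 0.1005
```

View pics/s7.png

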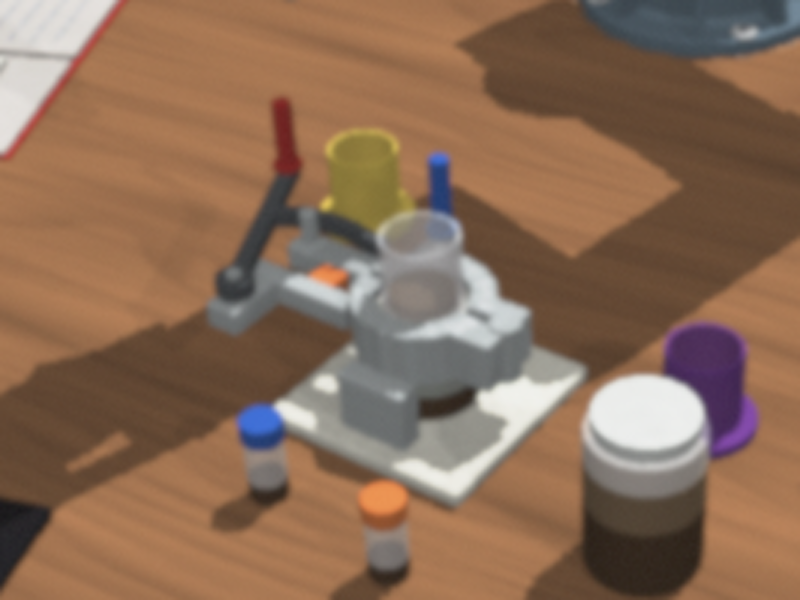

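The picture shows the ring closed on the buffer at (328,275), the hook behind the pin at (308,220), the beaker upright at (420,270), and the jar and both vials where they stood. The gripper is clear of everything.

```bash
python3 -c "
from bench import ctrl
print(ctrl.hand_in())"
```

```text
the job is handed in; nothing more can be done
None
```

The clamp ring is closed against the buffer and latched, with the red post reading about 8 N held and up to 9.6 N while moving; the beaker, soil jar and both vials are in place, the gripper is clear, and the job was handed in at about 34 s (the hand-in gave no verdict).

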